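# Paint tins back in their own drip trays

### The arm

A 6-joint arm with a two-finger parallel gripper is mounted at the origin on the work surface. World frame = base frame: x ahead of the robot, y to its left, z up, the work surface at z = 0. Lengths are in m, angles in rad, forces in N, time in s.
With the tool pointing down it reaches from about 0.15 to 0.775 m from the base axis. Payload 6.1 kg.
Tool frame: the origin (TCP) lies midway between the tips of the shut fingers; the grasp point (between the pads) lies 19 mm behind it (bot.grip_depth is the distance from the TCP to the grasp point, in m); z points along the fingers, y is the direction in which the jaws open and shut (so a half turn about z gives the same grasp; the last joint's range is limited). The gripper opens to 85 mm and grips with 20 to 120 N. Pads are 22 mm wide; open, the fingers measure 114 mm over their backs; the gripper's body (76 mm by 85 mm) begins 54 mm behind the grasp point. The pads swing forward as they close: fully open they stand 13 mm farther back than shut.
Start: joints at [1.226, 0.126, -0.04, 1.405, 0, 1.571], TCP at [0.177, 0.494, 0.231] pointing down, gripper open.
Joint ranges: [-2.72, 2.72], [-0.95, 1.95], [-1.27, 1.35], [-1.78, 2.02], [-1.46, 1.47], [-3.14, 3.14]. Speed limits (rad/s): [2.39, 2.39, 3.01, 3.14, 3.14, 3.14].

### API

Orientations are given as a unit quaternion [x, y, z, w].
In Python, from plant import bot gives the robot as it stands. Calls block until the motion is done:
- bot.move_to(position, orientation): joint-space move of the TCP to a pose.
- bot.move_straight(position, v=0.15, rot=None, stop_force=None): straight line of the TCP; rot=None keeps the orientation; v is the mean speed in m/s. With stop_force (N) it stops when the force on the tool has changed by that much, and returns True; else False.
- bot.move_joints(angles): joint-space move.
- bot.gripper_to(opening, newtons=None): finger opening in m; newtons is the grip in N (None keeps the last); returns when the fingers have stopped.
- bot.pause(seconds).
- bot.inverse_kinematics(position, orientation): joint angles nearest the present ones, or None.
- bot.read_camera(name): name is "scene" or "top"; returns a dict with "frame" (420x560x3 uint8, red, green, blue), "depth" (420x560 float32, m along the optical axis (not along the pixel's ray), 0 where there is no reading), "vfov" (degrees; the focal length in pixels is half the picture's height over the tangent of half this angle, whatever the lens; pixels are square), "cx", "cy" (the principal point, pixels), "camera_from_world" (4x4, takes a point from world to camera coordinates). Camera axes: x right, y down, z forward; pixel columns grow to the right and rows downward; lengths in m; the calibration is good to about 2 mm. A picture is of the moment at which its call begins.
A pose or a line that the arm cannot do raises bot.PlanningError and nothing moves.
- bot.sign_off(): hands the job in, once; it reports no verdict.
Readings, each from a call of its own:
- bot.get_clock(): time.
- bot.get_joint_pos(): joint angles.
- bot.get_joint_velocities(): joint speeds.
- bot.get_joint_efforts(): joint torques, N m.
- bot.get_tool_pos(): TCP position.
- bot.get_eef_rot(): TCP orientation.
- bot.get_wrist_force(): force on the tool from outside, world axes, zero at the start.
- bot.get_torque(): the same for the moment, N m.
- bot.get_finger_gap(): finger opening in m.
Only numpy, scipy, OpenCV 4.12 (cv2) and the standard library are available. Lean on these libraries where they do the work, as an engineer would, in place of code of your own. Each camera call takes 0.05 s, during which the arm holds its last target.

### The job

The three trim-paint tins on the spray bench were put back in one another's drip trays: stand each tin flat in the tray that carries its own dried colour, and leave the clean spare tray empty again at the end. The tins are tacky with paint, so none may touch the bare bench: use the spare tray as the place to park one meanwhile. Keep the tins upright, set them down without dropping them, and leave the jar of brush cleaner and the spray gun where they are.

Things in the scene. Friction and masses are not known exactly. Their poses are not given: they have to be found in the camera images.
- tin_red_c (a point): Red paint tin: upright steel cylinder, 54 mm diameter, 73 mm tall (56 mm over the seams), about 0.22 kg, lid pressed shut, a dab of red on the lid and a red label round the middle. Loose. This point is the centre of the tin, 36.5 mm above its underside; z is the tin's axis, up. Starts standing in the middle of the wrong tray.
- tin_blue_c (a point): Blue paint tin: upright steel cylinder, 54 mm diameter, 73 mm tall (56 mm over the seams), about 0.22 kg, lid pressed shut, a dab of blue on the lid and a blue label round the middle. Loose. This point is the centre of the tin, 36.5 mm above its underside; z is the tin's axis, up. Starts standing in the middle of the wrong tray.
- tin_yellow_c (a point): Yellow paint tin: upright steel cylinder, 54 mm diameter, 73 mm tall (56 mm over the seams), about 0.22 kg, lid pressed shut, a dab of yellow on the lid and a yellow label round the middle. Loose. This point is the centre of the tin, 36.5 mm above its underside; z is the tin's axis, up. Starts standing in the middle of the wrong tray.
- tray_red: Drip tray of the red tin: its floor is covered with dried red paint, with red runs over the rim. Round shallow pressed-metal saucer, 100 mm across the rim and 10 mm high, flat floor 3 mm above the bench and about 82 mm across (so a 54 mm tin has about 14 mm of play all round). Fixed to the bench. Origin: centre of its underside, at bench level; z up.
- tray_blue: Drip tray of the blue tin: its floor is covered with dried blue paint, with blue runs over the rim. Round shallow pressed-metal saucer, 100 mm across the rim and 10 mm high, flat floor 3 mm above the bench and about 82 mm across (so a 54 mm tin has about 14 mm of play all round). Fixed to the bench. Origin: centre of its underside, at bench level; z up.
- tray_yellow: Drip tray of the yellow tin: its floor is covered with dried yellow paint, with yellow runs over the rim. Round shallow pressed-metal saucer, 100 mm across the rim and 10 mm high, flat floor 3 mm above the bench and about 82 mm across (so a 54 mm tin has about 14 mm of play all round). Fixed to the bench. Origin: centre of its underside, at bench level; z up.
- tray_spare: Spare drip tray: clean bare metal, no paint, empty at the start. Round shallow pressed-metal saucer, 100 mm across the rim and 10 mm high, flat floor 3 mm above the bench and about 82 mm across (so a 54 mm tin has about 14 mm of play all round). Fixed to the bench. Origin: centre of its underside, at bench level; z up.
- jar_c (a point): Bystander: amber glass jar of brush cleaner with a steel cap, 60 mm diameter, 85 mm tall, loose, stands among the trays. This point is its centre, 42.5 mm above the bench.
- gun_c (a point): Bystander: bare-metal spray gun lying on its side on the bench, about 150 mm by 170 mm and up to 40 mm high, loose. This point lies near the middle of the gun, 18 mm above the bench.
- table: The plywood bench top, level, its surface at height 0; the trays, the jar and the gun are on it. Fixed.

How it is judged:
On the way:
1. one of the tins is parked: it stands flat in the clean spare tray, let go (((horizontal distance between tin_red_c and tray_spare below 0.015 m and z of tin_red_c in the frame of tray_spare between 0.036 and 0.0425 m and angle between tin_red_c's own z axis and vertical below 0.08 rad and contact force between tin_red and the fingers below 0.05 N) or (horizontal distance between tin_blue_c and tray_spare below 0.015 m and z of tin_blue_c in the frame of tray_spare between 0.036 and 0.0425 m and angle between tin_blue_c's own z axis and vertical below 0.08 rad and contact force between tin_blue and the fingers below 0.05 N) or (horizontal distance between tin_yellow_c and tray_spare below 0.015 m and z of tin_yellow_c in the frame of tray_spare between 0.036 and 0.0425 m and angle between tin_yellow_c's own z axis and vertical below 0.08 rad and contact force between tin_yellow and the fingers below 0.05 N))), for 0.2 s.
At the end, for the whole second after the job is handed in: The red, blue and yellow tins each stand flat on the floor of the tray of their own colour: centre within 15 mm of the tray's centre, upright within 4.5 degrees, at floor height within 3.5 mm, released and at rest; so the spare tray is empty (horizontal distance between tin_red_c and tray_red below 0.015 m and z of tin_red_c in the frame of tray_red between 0.036 and 0.0425 m and angle between each of tin_red_c, tin_blue_c, tin_yellow_c's own z axis and vertical below 0.08 rad and linear speed of each of tin_red, tin_blue, tin_yellow below 0.01 m/s and contact force between each of tin_red, tin_blue, tin_yellow and the fingers below 0.05 N and horizontal distance between tin_blue_c and tray_blue below 0.015 m and z of tin_blue_c in the frame of tray_blue between 0.036 and 0.0425 m and horizontal distance between tin_yellow_c and tray_yellow below 0.015 m and z of tin_yellow_c in the frame of tray_yellow between 0.036 and 0.0425 m); the robot touches nothing.
It fails at once if a tin touches the bare bench (contact force between any of tin_red, tin_blue, tin_yellow and table above 0.5 N).
It fails at once if a tin is tipped more than 35 degrees (angle between any of tin_red_c, tin_blue_c, tin_yellow_c's own z axis and vertical above 0.61 rad).
It fails at once if a tin is dropped (falls free faster than 0.7 m/s, a fall of about 25 mm) ((contact force between tin_red and anything else below 0.05 N and linear speed of tin_red above 0.7 m/s) or (contact force between tin_blue and anything else below 0.05 N and linear speed of tin_blue above 0.7 m/s) or (contact force between tin_yellow and anything else below 0.05 N and linear speed of tin_yellow above 0.7 m/s)).
It fails at once if the jar is moved more than 20 mm (distance of jar_c from where it was at the start of the episode above 0.02 m).
It fails at once if the spray gun is moved more than 20 mm (distance of gun_c from where it was at the start of the episode above 0.02 m).
It also fails if it takes over 96 s, if anything falls off the work surface, if the arm or the gripper's body presses on something with over 40 N, if the wrist force passes 120 N, or if a joint passes its speed limit or range.

## Working session

There is one attempt and no reset: what is moved stays moved. The work goes in short steps, each a Python script; the robot and the scene stay as the last script left them, time stands still between calls to the robot, and variables do not carry over. Pictures are saved under pics/ and viewed, and the job is handed in when it is done.

```bash
mkdir -p pics; ls; python3 - <<'E'
from plant import bot
import cv2,numpy as np
for n in("scene","top"):
    c=bot.read_camera(n); cv2.imwrite(f"pics/{n}0.png",c["frame"][:,:,::-1]); np.savez(f"{n}0.npz",**c)
    print(n,c["vfov"],c["cx"],c["cy"],c["camera_from_world"].round(3).tolist())
print(bot.get_clock(),bot.get_eef_rot(),bot.get_finger_gap())
E
```

```text
pics
scene 57.919160726821914 282.78199556510646 208.7777868352038 [[0.767, 0.642, 0.003, -0.434], [0.396, -0.469, -0.789, -0.147], [-0.505, 0.606, -0.614, 1.074], [0.0, 0.0, 0.0, 1.0]]
top 50.643889784178185 284.24332101026084 200.30341040866665 [[-0.012, -0.999, -0.031, 0.096], [-0.984, 0.017, -0.18, 0.526], [0.18, 0.028, -0.983, 1.118], [0.0, 0.0, 0.0, 1.0]]
0.1 [ 1.71564911e-01  9.85172538e-01 -7.32141054e-04 -1.24732601e-04] 0.08529158874129279
```

View pics/scene0.png

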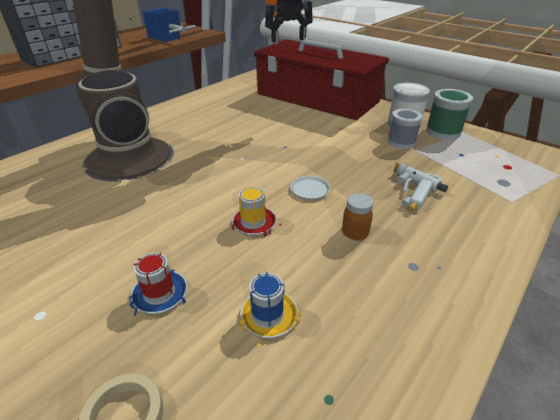

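View pics/top0.png

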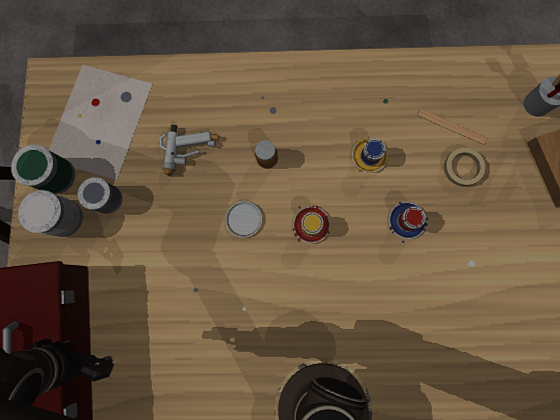

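```bash
cat > h.py <<'E'
import numpy as np,cv2
def cloud(c):
    h,w=c["depth"].shape; f=h/2/np.tan(np.radians(float(c["vfov"]))/2)
    v,u=np.mgrid[:h,:w]; d=c["depth"]
    P=np.stack([(u-c["cx"])/f*d,(v-c["cy"])/f*d,d],-1)
    M=np.linalg.inv(c["camera_from_world"]); W=P@M[:3,:3].T+M[:3,3]; W[d==0]=np.nan
    return W
def proj(c,p):
    h=c["depth"].shape[0]; f=h/2/np.tan(np.radians(float(c["vfov"]))/2)
    q=c["camera_from_world"]@np.append(p,1); return f*q[0]/q[2]+c["cx"],f*q[1]/q[2]+c["cy"]
def hits(c,z):  # each pixel's ray meets plane z
    h,w=c["depth"].shape; f=h/2/np.tan(np.radians(float(c["vfov"]))/2)
    v,u=np.mgrid[:h,:w]; M=np.linalg.inv(c["camera_from_world"])
    D=np.stack([(u-c["cx"])/f,(v-c["cy"])/f,np.ones((h,w))],-1)@M[:3,:3].T; o=M[:3,3]
    return o+D*((z-o[2])/D[...,2])[...,None]
E
python3 - <<'E'
from h import *
for n in("scene","top"):
    c=dict(np.load(f"{n}0.npz")); W=cloud(c); 
    m=(W[...,0]>.2)&(W[...,0]<.75)&(abs(W[...,1])<.45)
    z=W[...,2]; print(n,"bench z",np.nanmedian(z[m]))
    k=(m&(z>.015)&(z<.12)).astype(np.uint8)
    N,L,S,C=cv2.connectedComponentsWithStats(k)
    for i in range(1,N):
        if S[i,4]<60: continue
        s=L==i; t=s&(z>np.nanpercentile(z[s],90)-.012)
        p=W[t]; print(C[i].round(),S[i,4],"ztop",np.nanmedian(p[:,2]).round(4),"c",((p.min(0)+p.max(0))/2).round(4),"ext",np.ptp(p,0).round(4), "rgb",c["frame"][t].mean(0).round())
    f=c["frame"]; 
    r=f[110:260,215:455] if n=="top" else f[170:345,120:390]
    cv2.imwrite(f"pics/{n}_z.png",cv2.resize(r,None,fx=2.9 if n=="scene" else 3.3,fy=2.9 if n=="scene" else 3.3,interpolation=cv2.INTER_CUBIC)[:,:,::-1])
E
```

```text
scene bench z 0.00015899332792973508
[417. 183.] 1053 ztop 0.027 c [0.6802 0.3532 0.0279] ext [0.1391 0.1631 0.0164] rgb [151. 159. 157.]
[252. 205.] 871 ztop 0.0765 c [0.4639 0.0169 0.0725] ext [0.0558 0.0557 0.0138] rgb [174. 157.  97.]
[357. 214.] 1078 ztop 0.0847 c [0.6567 0.1347 0.0805] ext [0.0525 0.0527 0.0143] rgb [146. 154. 156.]
[153. 275.] 1411 ztop 0.0766 c [ 0.4723 -0.2397  0.0727] ext [0.0575 0.0549 0.0138] rgb [144.  92.  91.]
[266. 297.] 1487 ztop 0.0768 c [ 0.6554 -0.1493  0.0732] ext [0.0554 0.0553 0.0147] rgb [ 93. 113. 143.]
[124. 394.] 1429 ztop 0.0236 c [ 0.6154 -0.3947  0.0209] ext [0.0968 0.0912 0.0118] rgb [173. 164. 130.]
top bench z 0.000799591858421822
[182. 147.] 1152 ztop 0.028 c [0.68   0.3524 0.0311] ext [0.139  0.1621 0.0194] rgb [103. 103. 102.]
[373. 151.] 474 ztop 0.0771 c [ 0.6547 -0.1497  0.0758] ext [0.0544 0.0555 0.015 ] rgb [59. 66. 86.]
[266. 154.] 497 ztop 0.0853 c [0.6562 0.1362 0.0836] ext [0.0527 0.0524 0.0152] rgb [107. 108. 107.]
[465. 166.] 605 ztop 0.0236 c [ 0.6173 -0.3986  0.0229] ext [0.1029 0.1022 0.0155] rgb [120. 107.  81.]
[412. 219.] 497 ztop 0.0772 c [ 0.4726 -0.2392  0.0758] ext [0.0546 0.0555 0.0155] rgb [98. 57. 54.]
[312. 224.] 410 ztop 0.0774 c [0.4641 0.0169 0.0766] ext [0.0545 0.0531 0.0125] rgb [128. 111.  65.]
```

View pics/scene_z.png

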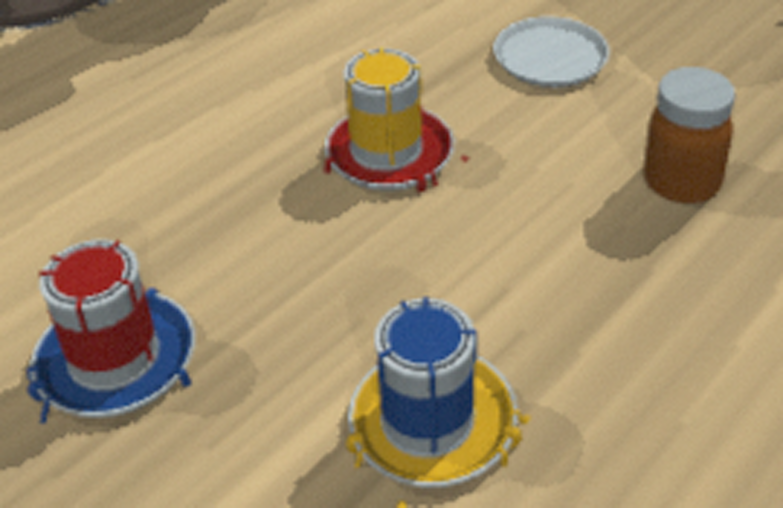

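View pics/top_z.png

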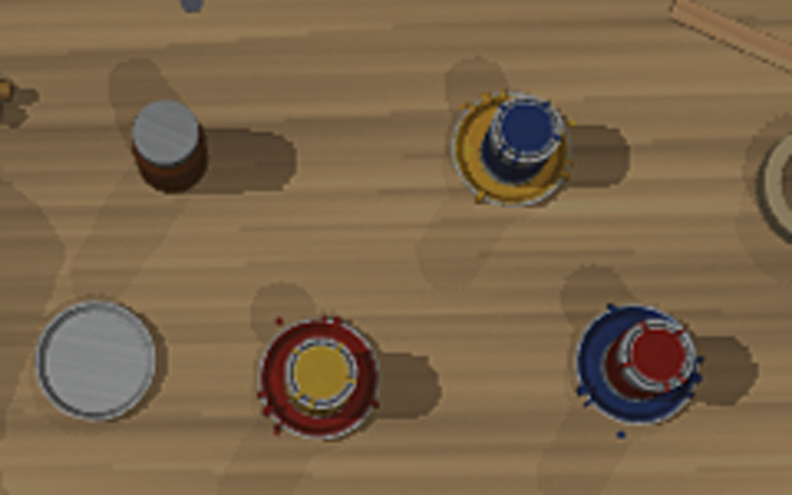

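```bash
cat > trays.py <<'E'
from h import *
from scipy.optimize import least_squares
def trays(c):
    W=cloud(c); out={}
    for n,g in dict(red=(.464,.017),blue=(.4725,-.2395),yellow=(.655,-.1495),spare=(.468,.195)).items():
        z=W[...,2]; ctr=np.array(g)
        for _ in range(4):
            r=np.hypot(W[...,0]-ctr[0],W[...,1]-ctr[1])
            p=W[(r>.042)&(r<.056)&(z>.0065)&(z<.0135)][:,:2]
            s=least_squares(lambda q:np.hypot(p[:,0]-q[0],p[:,1]-q[1])-q[2],[*ctr,.048],loss="soft_l1",f_scale=.002).x
            ctr=s[:2]
        out[n]=(s.round(4),len(p))
    return out
E
python3 - <<'E'
from trays import *
for n in("scene","top"):
    print(n,trays(dict(np.load(f"{n}0.npz"))))
E
```

```text
scene {'red': (array([0.4686, 0.0165, 0.0464]), 209), 'blue': (array([ 0.4762, -0.2401,  0.0465]), 397), 'yellow': (array([ 0.6586, -0.1479,  0.0464]), 464), 'spare': (array([0.4858, 0.1997, 0.0474]), 160)}
top {'red': (array([0.4674, 0.0174, 0.0461]), 252), 'blue': (array([ 0.4753, -0.2403,  0.0465]), 219), 'yellow': (array([ 0.658 , -0.1475,  0.0463]), 190), 'spare': (array([0.4851, 0.2004, 0.0468]), 194)}
```

```bash
cat > mv.py <<'E'
from h import *; from plant import bot
from trays import trays
T=dict(red=(.4680,.0170),blue=(.4757,-.2402),yellow=(.6583,-.1477),spare=(.4855,.2000))
TIN=dict(yellow=(.464,.0169),red=(.4724,-.2395),blue=(.655,-.1495))
Z=.029; UP=.15; PRE=.115+.03
def quat(p):
    a=np.arctan2(p[1],p[0])   # jaws across the radial direction
    return [-np.sin(a/2)*0+np.sin(a/2+0), np.cos(a/2),0,0] if False else [np.cos(a/2),np.sin(a/2),0,0]
def pick(p):
    q=quat(p); bot.move_to([*p,PRE],q); bot.gripper_to(.085,40)
    hit=bot.move_straight([*p,Z],v=.12,stop_force=12); 
    if hit: print("HIT",bot.get_tool_pos()); return False
    bot.gripper_to(.04,40); g=bot.get_finger_gap()
    bot.move_straight([*p,UP],v=.12); print("gap",g,bot.get_finger_gap(),bot.get_wrist_force(),bot.get_clock()); return True
def place(p):
    q=quat(p); bot.move_to([*p,UP],q); bot.move_straight([*p,Z+.006],v=.12)
    print("stop",bot.move_straight([*p,Z-.004],v=.02,stop_force=4),bot.get_tool_pos())
    bot.gripper_to(.085); bot.move_straight([*p,PRE],v=.12); print(bot.get_clock())
def shot(tag):
    for n in("scene","top"):
        c=bot.read_camera(n); cv2.imwrite(f"pics/{n}_{tag}.png",c["frame"][:,:,::-1])
        W=cloud(c); z=W[...,2]
        m=(W[...,0]>.35)&(W[...,0]<.75)&(abs(W[...,1])<.33)&(z>.068)&(z<.095)
        N,L,S,C=cv2.connectedComponentsWithStats(m.astype(np.uint8))
        for i in range(1,N):
            if S[i,4]>60:
                t=W[L==i]; print(n,((t.min(0)+t.max(0))/2).round(4)[:2],np.nanmedian(t[:,2]).round(4),c["frame"][L==i].mean(0).round())
E
python3 - <<'E'
from mv import *
for p in [*T.values()]:
    for z in(Z,UP):
        for f in(0,1):
            q=quat(p)
            if f: q=[-q[1],q[0],0,0]
            j=bot.inverse_kinematics([*p,z],q); print(p,z,f,None if j is None else np.round(j,2))
E
```

```text
(0.468, 0.017) 0.029 0 [ 0.04  0.1  -0.52  0.95  0.   -3.14]
(0.468, 0.017) 0.029 1 [ 0.04  0.1  -0.52  0.95  0.    0.  ]
(0.468, 0.017) 0.15 0 [ 0.04  0.03 -0.32  1.22  0.   -3.14]
(0.468, 0.017) 0.15 1 [ 0.04  0.03 -0.32  1.22  0.    0.  ]
(0.4757, -0.2402) 0.029 0 [-0.47  0.22 -0.38  0.97  0.   -3.14]
(0.4757, -0.2402) 0.029 1 [-0.47  0.22 -0.38  0.97  0.    0.  ]
(0.4757, -0.2402) 0.15 0 [-0.47  0.15 -0.19  1.23  0.   -3.14]
(0.4757, -0.2402) 0.15 1 [-0.47  0.15 -0.19  1.23  0.    0.  ]
(0.6583, -0.1477) 0.029 0 [-0.22  0.47 -0.03  1.07  0.   -3.14]
(0.6583, -0.1477) 0.029 1 [-0.22  0.47 -0.03  1.07  0.    0.  ]
(0.6583, -0.1477) 0.15 0 [-0.22  0.42  0.17  1.32  0.   -3.14]
(0.6583, -0.1477) 0.15 1 [-0.22  0.42  0.17  1.32  0.    0.  ]
(0.4855, 0.2) 0.029 0 [ 0.39  0.21 -0.4   0.97  0.   -3.14]
(0.4855, 0.2) 0.029 1 [ 0.39  0.21 -0.4   0.97  0.    0.  ]
(0.4855, 0.2) 0.15 0 [ 0.39  0.14 -0.2   1.23  0.   -3.14]
(0.4855, 0.2) 0.15 1 [ 0.39  0.14 -0.2   1.23  0.    0.  ]
```

```bash
sed -i 's/^    return \[-np.*/    return [-np.sin(a\/2),np.cos(a\/2),0,0]/' mv.py
python3 - <<'E'
from mv import *
if pick(TIN["yellow"]): place(T["spare"])
shot("a")
E
```

```text
gap 0.052999817873155206 0.05306422063046933 [-0.7498381   0.00148059 -1.4370181 ] 5.0167
stop True [0.48605119 0.20025462 0.02984549]
8.8083
scene [0.4845 0.2004] 0.0767 [167. 149.  90.]
scene [0.6568 0.1349] 0.0845 [145. 153. 154.]
scene [ 0.4732 -0.2395] 0.0767 [111.  72.  70.]
scene [ 0.6552 -0.1489] 0.0768 [ 94. 116. 148.]
top [ 0.6543 -0.1491] 0.0771 [ 72.  81. 106.]
top [0.6564 0.1362] 0.085 [127. 128. 127.]
top [ 0.4724 -0.2393] 0.0773 [82. 49. 46.]
```

```bash
python3 - <<'E'
from mv import *
for n in("scene","top"): print(trays(bot.read_camera(n)))
if pick(TIN["red"]): place(T["red"])
shot("b")
E
```

```text
{'red': (array([0.4687, 0.0163, 0.0463]), 290), 'blue': (array([ 0.4763, -0.2404,  0.0464]), 406), 'yellow': (array([ 0.6587, -0.148 ,  0.0464]), 461), 'spare': (array([0.4647, 0.2127, 0.0446]), 41)}
{'red': (array([0.4673, 0.0173, 0.046 ]), 257), 'blue': (array([ 0.4755, -0.2398,  0.0464]), 214), 'yellow': (array([ 0.6582, -0.1473,  0.0465]), 191), 'spare': (array([0.4546, 0.2872, 0.048 ]), 0)}
gap 0.05350218709212143 0.05277163217432578 [ 0.17453583  0.48598174 -2.62592177] 13.5167
stop True [0.46862876 0.01704871 0.02984359]
17.55
scene [0.4848 0.1979] 0.0766 [171. 153.  92.]
scene [0.4687 0.0156] 0.0767 [152.  97.  95.]
scene [0.6565 0.1359] 0.0844 [139. 147. 148.]
scene [ 0.655  -0.1494] 0.0768 [ 98. 121. 153.]
top [ 0.655  -0.1491] 0.0771 [ 68.  77. 102.]
top [0.6564 0.1361] 0.0849 [111. 112. 111.]
top [0.4852 0.1991] 0.0772 [141. 116.  70.]
```

View pics/scene_b.png

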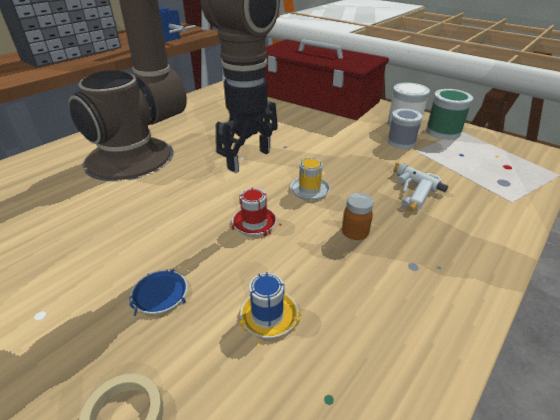

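The picture shows the red tin standing in the red tray (254,210), the yellow tin parked in the spare tray (311,178), the blue tray empty (160,291), and the jar and gun in their places. Next is the blue tin, then the yellow.

```bash
python3 - <<'E'
from mv import *
if pick(TIN["blue"]):
    place(T["blue"]); shot("c")
    print(trays(bot.read_camera("scene"))["yellow"])
E
```

```text
gap 0.05356253701273389 0.053257118237986206 [-0.20213437  0.38639299 -3.29655439] 21.525
stop True [ 0.47624585 -0.24050246  0.02995994]
25.3667
scene [0.4859 0.1992] 0.0767 [173. 154.  94.]
scene [0.4684 0.0161] 0.0768 [152.  97.  95.]
scene [0.6568 0.1356] 0.0845 [138. 145. 146.]
scene [ 0.4757 -0.2418] 0.0768 [ 96. 119. 151.]
top [0.6559 0.1361] 0.0851 [101. 101. 100.]
top [0.4849 0.199 ] 0.0773 [132. 109.  66.]
top [ 0.4739 -0.2408] 0.0773 [57. 68. 93.]
top [0.4689 0.0166] 0.0777 [109.  64.  60.]
(array([ 0.6587, -0.1478,  0.0464]), 616)
```

View pics/scene_c.png

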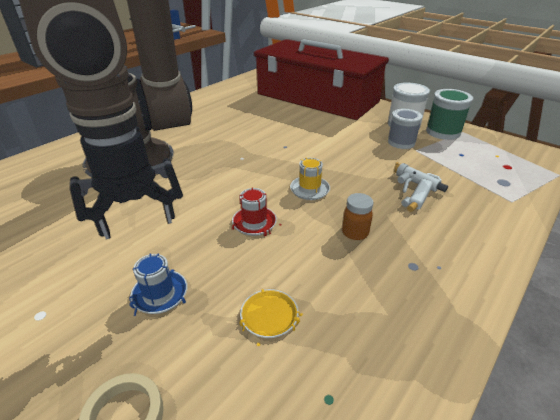

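The blue tin now stands in the blue tray (158,285), and the yellow tray is empty (269,314). The parked yellow tin (311,178) goes there next.

```bash
python3 - <<'E'
from mv import *
if pick((.4852,.1994)):
    place(T["yellow"])
    p=bot.get_tool_pos(); bot.move_straight([p[0],p[1],.25],v=.2); bot.move_to([.177,.494,.231],[.1716,.9852,0,0]); bot.pause(.3)
    shot("d"); print(bot.get_clock(),bot.get_wrist_force())
    for n in("scene","top"): print(trays(bot.read_camera(n)))
E
```

```text
gap 0.0529024300950906 0.05291417167177276 [ 0.44308988  0.6968764  -2.78416509] 30.025
stop True [ 0.65892938 -0.14785688  0.02987828]
34.5
scene [0.469 0.016] 0.0765 [143.  92.  90.]
scene [0.6566 0.1344] 0.0844 [141. 150. 151.]
scene [ 0.4761 -0.2418] 0.0767 [ 91. 112. 142.]
scene [ 0.6584 -0.1489] 0.0769 [183. 163.  96.]
top [ 0.6583 -0.1481] 0.0771 [124. 107.  63.]
top [0.6561 0.1361] 0.0852 [105. 106. 105.]
top [ 0.4751 -0.2415] 0.0773 [58. 66. 87.]
top [0.4688 0.0164] 0.0774 [100.  58.  55.]
38.4 [-0.0442754   0.09680122 -0.3097205 ]
{'red': (array([0.4687, 0.0162, 0.0464]), 211), 'blue': (array([ 0.4763, -0.2401,  0.0465]), 403), 'yellow': (array([ 0.6587, -0.1477,  0.0464]), 473), 'spare': (array([0.4856, 0.1996, 0.0473]), 158)}
{'red': (array([0.4671, 0.0177, 0.0461]), 252), 'blue': (array([ 0.4751, -0.2402,  0.0466]), 199), 'yellow': (array([ 0.6582, -0.1473,  0.0464]), 185), 'spare': (array([0.4854, 0.2002, 0.0467]), 183)}
```

View pics/scene_d.png

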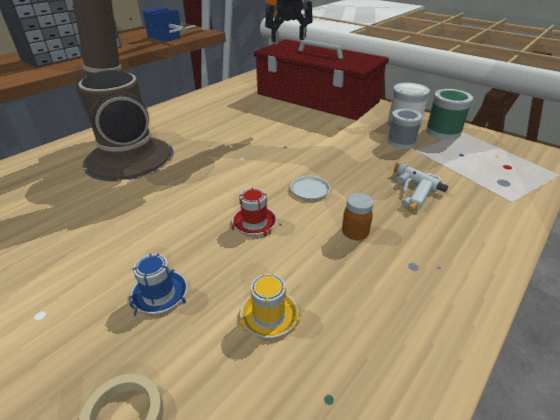

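Every tin stands in its own tray: red at (254,210), blue at (158,285) and yellow at (268,305). The spare tray (310,188) is empty, the jar and gun haven't moved, and the arm is clear.

```bash
python3 -c "
from plant import bot
bot.sign_off(); print(bot.get_clock())"
```

```text
the job is handed in; nothing more can be done
the job is handed in; nothing more can be done
```

The three tins are each standing in the tray of their own colour, the spare tray is empty again, and I handed the job in at about 38 s. I parked the yellow tin in the spare tray, moved red to red and blue to blue, then moved yellow from the spare to its own tray.

- **Placement:** both cameras put each tin within about 2 mm of its tray's centre.
- **Upright and seated:** lid heights read 76.5–77.4 mm against the expected 76 mm, so the tins are standing flat on the tray floors.
- **Set down:** each placing stopped on light contact (4 N change) before I released, so nothing was dropped.
- **Bystanders:** the jar's measured position is unchanged within about 1 mm. The gun I only checked by eye in the last picture, and it hadn't moved.

No final check failed. `sign_off` gave no verdict.

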